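# Keeper shut, prop leg down, brake stand held upright

### The arm

A 7-joint arm with a two-finger parallel gripper is mounted at the origin on the work surface. World frame = base frame: x ahead of the robot, y to its left, z up, the work surface at z = 0. Lengths are in m, angles in rad, forces in N, time in s.
With the tool pointing down it reaches from about 0.4 to 0.9 m from the base axis. Payload 5.5 kg.
Tool frame: the origin (TCP) lies between the finger pads; the fingertips stand 17 mm ahead of it and the grasp point (between the pads) lies 2 mm behind it; x points along the fingers, z is the direction in which the jaws open and shut, and the axes are right-handed (so a half turn about x gives the same grasp; the last joint's range is limited). The gripper opens to 92 mm and grips with 3 to 60 N. Pads are 19 mm wide; open, the fingers measure 130 mm over their backs; the gripper's body (75 mm by 190 mm) begins 47 mm behind the grasp point.
Start: joints at [-1.052, 0.501, -0.427, 1.55, 0.221, 1.138, -0.21], TCP at [0.164, 0.629, 0.244] pointing down, gripper open.
Joint ranges: [-2.88, 2.88], [-0.31, 2.03], [-1.54, 1.56], [0.2, 2.42], [-1.41, 4.55], [0.19, 2.02], [-2.57, 2.57]. Speed limits (rad/s): [2.57, 2.57, 3.14, 3.14, 3.14, 3.14, 3.14].

### API

Orientations are given as a 3x3 rotation matrix whose columns are the frame's x, y, z axes.
In Python, from cell import r, move_gripper, cams gives the robot as it stands. Calls block until the motion is done:
- r.move_to(position, orientation): joint-space move of the TCP to a pose.
- r.move_linear(position, velocity=0.15, rotation=None, force_limit=None): straight line of the TCP; rotation=None keeps the orientation; velocity is the mean speed in m/s. With force_limit (N) it stops when the force on the tool has changed by that much, and returns True; else False.
- r.move_joints(angles): joint-space move.
- move_gripper(opening, strength=None): finger opening in m; strength is the grip in N (None keeps the last); returns when the fingers have stopped.
- r.dwell(seconds).
- r.inverse_kinematics(position, orientation): joint angles nearest the present ones, or None.
- r.get_obs(): the state.
- cams.grab_frame(name): name is "scene" or "top" or "wrist"; returns a dict with "color" (480x640x3 uint8, red, green, blue), "range_z" (480x640 float32, m along the optical axis (not along the pixel's ray), 0 where there is no reading), "fx", "fy", "cx", "cy" (pixels), "position" and "attitude" of the camera in the world. Camera axes: x right, y up, looking along -z (the intrinsics and any distortion apply to the point x, -y, -z); pixel columns grow to the right and rows downward; lengths in m; the calibration is good to about 2 mm. A picture is of the moment at which its call begins.
A pose or a line that the arm cannot do raises r.Unreachable and nothing moves.
- r.sign_off(): hands the job in, once; it reports no verdict.
The state is a dict: "clock": time; "joints": joint angles; "qd": joint speeds; "tau": joint torques, N m; "ee_pos": TCP position; "tcp_rot": TCP orientation; "ft_force": force on the tool from outside, world axes, zero at the start; "torque": the same for the moment, N m; "width": finger opening in m.
Only numpy, scipy, OpenCV 4.12 (cv2) and the standard library are available. Lean on these libraries where they do the work, as an engineer would, in place of code of your own. Each camera call takes 0.05 s, during which the arm holds its last target.

### The job

Get the tilting ski-brake stand ready on the wax bench: first swing its raised keeper bar down until it clicks shut in front of the ski brake, then flip the folded prop leg down over its dead centre so that it snaps to its stop. Then take the round bar on top of the leaning frame, bring the frame upright until the leg's rubber foot stands on the rubber pad of the base, and finish still holding the bar there so that the frame cannot tip back. Leave the loose parts around the stand where they lie and do not pull the frame over forwards.

Things in the scene. Friction and masses are not known exactly. Their poses are not given: they have to be found in the camera images.
- stand: Fixed dark steel base plate, 200 (x) x 210 (y) x 8 mm, screwed to the bench; the frame is hinged on it. Origin: centre of its underside, on the bench; z up. Its -x side is the front, where leg and keeper are; yaw varies. Two 92 mm high stay posts at (60, +-70) mm stop the leaning frame.
- frame_hinge (a point): Middle of the frame's hinge line, at stand (0, 0, 30) mm. Origin of the 'frame coordinates' used below: they turn with the frame about the stand's y and equal the stand's axes when it is upright. At tilt t, frame point (px, py, pz) is at stand (px cos t + pz sin t, py, 30 mm + pz cos t - px sin t).
- frame (a joint): Tilt of the frame, rad: 0 upright, +0.35 leaning back (top to stand +x) on the stay posts, where it starts and where its weight (about 1 kg) returns it if let go, even from upright; negative is tipped forward, limit -0.5. Two posts 16 x 14 mm at frame (15, +-70) mm, 195 mm tall; between them a plywood panel, z 40 to 165 mm, with a bent wire ski brake on its front.
- grip_bar: Round aluminium bar joining the tops of the two posts, 18 mm in diameter, 140 mm long along its own y (parallel to the hinge line). Origin at its middle, at frame (15, 0, 195) mm. Free for 25 mm below its underside at the middle: pinch it across from above. It tilts with the frame and takes about 1 to 3 N to raise.
- keeper_hinge (a point): Hinge of the keeper at frame (-30, -70, 140) mm, turning about the frame's x. At keeper angle k the bar points along frame (0, cos k, sin k).
- keeper (a joint): Keeper bar angle, rad: 0 shut (level, on its ledge), growing as the free end swings up; starts at 0.8 to 1.25, limit 1.35. It stays where it is left (friction 0.06 N m). A sprung ball resists between about 0.10 and 0.05 rad (about 2 N at the free end), then holds it shut.
- keeper_end (a point): Centre of the rounded free end of the keeper, a straight steel rod 12 mm in diameter, 139 mm from its hinge. Shut, it lies at frame (-30, 69, 140) mm, beside a detent block at frame y 86 to 98 mm, z 131 to 157 mm. There is room to press on the rod at frame y 15 to 45 mm.
- leg_pivot (a point): Pivot of the prop leg at frame (-20, 30, 80) mm, turning about the frame's x. At leg value q the leg points along frame (0, cos(0.262 - q), sin(0.262 - q)).
- leg (a joint): Prop leg angle, rad: 0 folded (start: pointing to stand +y, 15 deg above level), 1.92 down at its stop, 5 deg past straight down. A tension spring holds it at either end, dead centre at 1.0: about 2 N on the pad starts it; past about 1.1 it snaps down by itself.
- leg_pad (a point): Middle of the flat steel press pad on the leg, 72 mm from the pivot along the leg, at frame x -60 mm; 34 mm (along frame x) x 24 mm (along the leg) x 7 mm thick. Folded, it faces up with free space above; press it down along its arc.
- leg_foot: Rubber ball foot of the leg, 16 mm in diameter, origin at its centre, 92 mm from the pivot along the leg, at frame x -70 mm. With the leg down it hangs about 24 mm above the landing pad while the frame leans, and meets the pad when the frame is upright (tilt 0 within 0.01).
- landing: Black rubber pad fixed on the base plate, 50 (x) x 70 (y) x 2 mm, origin under its centre, at stand (-72, 22, 8) mm. The foot lands here.
- buckle: Loose black plastic ski boot buckle with wire loop, about 83 x 26 x 12 mm, on the bench right (-y) of the stand. Bystander.
- basket: Loose grey plastic pole basket, a spoked ring 84 mm in diameter, 6 mm high, on the bench left (+y) and behind the stand. Bystander.
- binding_plate: Loose brass binding plate with three holes, 90 x 50 x 6 mm, on the bench right (-y) and in front of the stand. Bystander.

How it is judged:
By the outcome, as a careful person would: the job done as asked, in the order asked, and still so for the second after the job is handed in, while the arm keeps its last pose, push and grip.
It also fails if it takes over 58 s, if anything falls off the work surface, if the arm or the gripper's body presses on something with over 40 N, if the wrist force passes 120 N, or if a joint passes its speed limit or range.

## Working session

There is one attempt and no reset: what is moved stays moved. The work goes in short steps, each a Python script; the robot and the scene stay as the last script left them, time stands still between calls to the robot, and variables do not carry over. Pictures are saved under pics/ and viewed, and the job is handed in when it is done.

```bash
ls; mkdir -p pics
python3 - <<'E'
from cell import r,move_gripper,cams
import cv2,numpy as np
o=r.get_obs();print({k:np.round(v,3) for k,v in o.items()})
for n in ("scene","top","wrist"):
    f=cams.grab_frame(n);cv2.imwrite(f"pics/a_{n}.png",f["color"][:,:,::-1]);np.savez(f"pics/a_{n}.npz",**f)
    print(n,f["fx"],f["cx"],f["cy"],np.round(f["position"],3),np.round(f["attitude"],3).tolist(),[k for k in f], (f["range_z"]>0).mean())
E
```

```text
pics
{'clock': np.float64(0.0), 'joints': array([-1.052,  0.502, -0.427,  1.551,  0.221,  1.138, -0.21 ]), 'qd': array([-0.001, -0.   ,  0.001, -0.001,  0.001,  0.001, -0.   ]), 'tau': array([ 0.0000e+00, -5.6660e+01, -5.8160e+00, -2.7912e+01, -6.9000e-02,
        3.1000e-02,  0.0000e+00]), 'ee_pos': array([0.164, 0.628, 0.243]), 'tcp_rot': array([[-0.001, -0.967,  0.253],
       [-0.002,  0.253,  0.967],
       [-1.   ,  0.   , -0.002]]), 'ft_force': array([0.194, 0.487, 0.156]), 'torque': array([-0.026, -0.023,  0.014]), 'width': np.float64(0.092)}
scene 609.2187662506528 320.7060481980224 241.43064394531254 [1.251 0.39  0.985] [[-0.417, -0.675, 0.608], [0.909, -0.306, 0.283], [-0.005, 0.671, 0.741]] ['color', 'range_z', 'fx', 'fy', 'cx', 'cy', 'position', 'attitude'] 0.9960774739583333
top 486.91300210049957 315.81611220096437 243.45760961568675 [0.375 0.059 1.094] [[-0.021, 0.978, -0.207], [-1.0, -0.021, 0.002], [-0.002, 0.207, 0.978]] ['color', 'range_z', 'fx', 'fy', 'cx', 'cy', 'position', 'attitude'] 0.9957649739583333
wrist 426.85823269539003 323.6795483439778 246.98751720212596 [0.098 0.645 0.384] [[0.253, -0.935, -0.25], [0.967, 0.244, 0.068], [-0.002, -0.259, 0.966]] ['color', 'range_z', 'fx', 'fy', 'cx', 'cy', 'position', 'attitude'] 0.995986328125
```

View pics/a_scene.png

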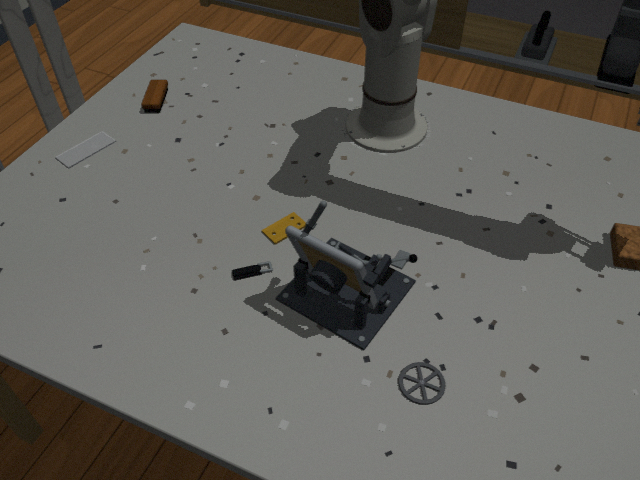

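View pics/a_top.png

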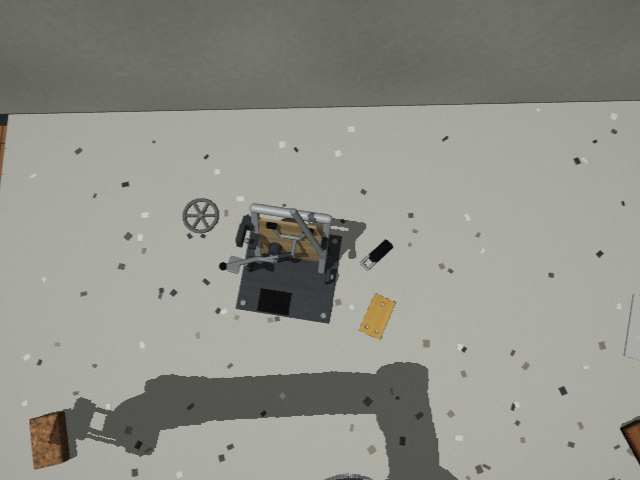

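```bash
cat > h.py <<'E'
import numpy as np,cv2
def load(p):
    f=dict(np.load(p));return f
def ray(f,u,v):
    d=np.array([(u-f["cx"])/f["fx"],-(v-f["cy"])/f["fy"],-1.0]);return f["attitude"]@d
def onz(f,u,v,z):
    d=ray(f,u,v);p=f["position"];return p+d*(z-p[2])/d[2]
def cloud(f):
    v,u=np.mgrid[:480,:640];z=f["range_z"]
    c=np.stack([(u-f["cx"])/f["fx"]*z,-(v-f["cy"])/f["fy"]*z,-z],-1)
    return c@f["attitude"].T+f["position"]
def pix(f,P):
    c=(np.asarray(P)-f["position"])@f["attitude"];return np.array([f["cx"]+f["fx"]*c[0]/-c[2],f["cy"]-f["fy"]*c[1]/-c[2]])
E
python3 - <<'E'
from h import *
f=load("pics/a_top.npz");g=load("pics/a_scene.npz")
a=f["color"][190:335,210:350,::-1];a=cv2.resize(a,None,fx=4,fy=4,interpolation=cv2.INTER_CUBIC);a=np.clip(a*1.6,0,255);cv2.imwrite("pics/b_top.png",a)
a=g["color"][190:350,260:430,::-1];a=cv2.resize(a,None,fx=3.7,fy=3.7,interpolation=cv2.INTER_CUBIC);a=np.clip(a*1.6,0,255);cv2.imwrite("pics/b_scene.png",a)
P=cloud(f);print(np.round(P[330,200],4),np.round(P[290,310],4),np.round(P[302,275],4))
E
```

```text
[ 0.4169  0.3171 -0.0007] [0.5    0.0718 0.0039] [0.4741 0.1497 0.0119][ WARN:0@0.071] global loadsave.cpp:1063 imwrite_ Unsupported depth image for selected encoder is fallbacked to CV_8U.
```

View pics/b_top.png

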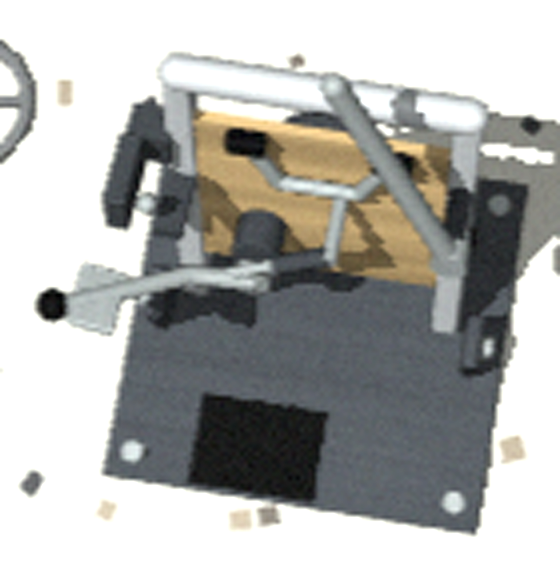

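View pics/b_scene.png

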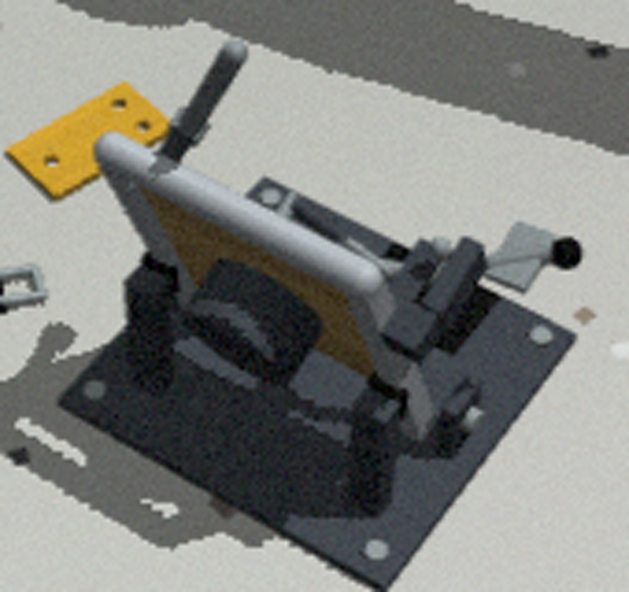

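```bash
cat >> h.py <<'E'
def S2W(th,p,s): 
    c,n=np.cos(th),np.sin(th);return np.array([p[0]+c*s[0]-n*s[1],p[1]+n*s[0]+c*s[1],s[2]])
def F2S(t,q): return np.array([q[0]*np.cos(t)+q[2]*np.sin(t),q[1],.03+q[2]*np.cos(t)-q[0]*np.sin(t)])
E
python3 - <<'E'
from h import *
from scipy.optimize import least_squares
f=load("pics/a_top.npz");g=load("pics/a_scene.npz")
T=lambda x,y:(210-.375+x/4,190-.375+y/4)
S=lambda x,y:(260+x/3.7-.36,190+y/3.7-.36)
t=.35
obs=[(f,T(103,474),(-.1,.105,.008),'FL'),(f,T(476,533),(-.1,-.105,.008),'FR'),(f,T(528,182),(.1,-.105,.008),'BR'),
(g,S(60,402),(.1,-.105,.008),'sBR'),(g,S(385,590),(.1,.105,.008),'sBL'),(g,S(575,335),(-.1,.105,.008),'sFL'),
(f,T(260,448),(-.072,.022,.010),'land'),(f,T(325,91),F2S(t,(.015,0,.195))+[0,0,.002],'bar')]
for F,u,s,n in obs: print(n,np.round(u,1),np.round(onz(F,*u,s[2]),4))
def fit(ob):
    return least_squares(lambda x:np.ravel([(onz(F,*u,s[2])-S2W(x[2],x[:2],s))[:2] for F,u,s,n in ob]),[.55,.1,0],loss='soft_l1',f_scale=.003)
for sub in (obs,[o for o in obs if o[0] is f],[o for o in obs if o[0] is g]):
    q=fit(sub);print(np.round(q.x,4),np.round(q.fun.reshape(-1,2)*1e3,1).tolist())
x=fit(obs).x;np.save("pose.npy",x)
# keeper tip estimate
pt=T(333,85)
best=min(np.arange(.7,1.36,.01),key=lambda k:np.linalg.norm(pix(f,S2W(x[2],x[:2],F2S(t,(-.03,-.07+.139*np.cos(k),.14+.139*np.sin(k)))))-pt))
print("k top",best)
ps=S(235,50)
b2=min(np.arange(.7,1.36,.01),key=lambda k:np.linalg.norm(pix(g,S2W(x[2],x[:2],F2S(t,(-.03,-.07+.139*np.cos(k),.14+.139*np.sin(k)))))-ps))
print("k scene",b2)
for n,q in dict(kh=(-.03,-.07,.14),foot=(-.07,.03+.092*np.cos(.262),.08+.092*np.sin(.262)),pad=(-.06,.03+.072*np.cos(.262),.08+.072*np.sin(.262)),bar=(.015,0,.195)).items():
    w=S2W(x[2],x[:2],F2S(t,q));print(n,np.round(w,4),np.round(pix(f,w),1),np.round(pix(g,w),1))
E
```

```text
FL [235.4 308.1] [0.4628 0.2379 0.008 ]
FR [328.6 322.9] [0.4261 0.032  0.008 ]
BR [341.6 235.1] [ 0.6238 -0.0029  0.008 ]
sBR [275.9 298.3] [ 0.6249 -0.0017  0.008 ]
sBL [363.7 349.1] [0.6618 0.2019 0.008 ]
sFL [415.  280.2] [0.4663 0.2362 0.008 ]
land [274.6 301.6] [0.4751 0.1507 0.01  ]
bar [290.9 212.4] [0.6235 0.1026 0.21  ]
[ 0.5439  0.1171 -0.176 ] [[-1.1, -0.0], [-0.9, 0.8], [-0.2, 0.9], [0.9, 2.2], [1.1, -1.0], [2.5, -1.8], [-1.7, -0.7], [-0.2, -0.3]]
[ 0.5431  0.1172 -0.174 ] [[0.0, -0.1], [-0.3, 0.9], [0.4, 0.6], [-0.8, -0.7], [0.7, -0.7]]
[ 0.5454  0.1167 -0.1754] [[-0.7, 2.5], [-0.3, -0.7], [1.1, -1.3]]
k top 1.1300000000000003
k scene 1.1500000000000004
kh [0.5512 0.0447 0.1718] [322.3 253.3] [311.2 224.1]
foot [0.535  0.2394 0.1515] [223.1 265.4] [413.1 258.2]
pad [0.5392 0.219  0.1432] [234.2 263.8] [401.2 259.2]
bar [0.6236 0.1029 0.208 ] [290.8 212.6] [323.6 247.5]
```

Run:
```python
from h import *
x=np.load("pose.npy");t=.35
for n in ("top","scene"):
    f=load(f"pics/a_{n}.npz");P=cloud(f).reshape(-1,3)
    d=P-[x[0],x[1],0];c,s=np.cos(x[2]),np.sin(x[2])
    sx=c*d[:,0]+s*d[:,1];sy=-s*d[:,0]+c*d[:,1];sz=d[:,2]-.03
    px=sx*np.cos(t)-sz*np.sin(t);pz=sx*np.sin(t)+sz*np.cos(t)
    m=(pz>.11)&(abs(sy)<.12)&(px>-.07)&(px<.005)
    A=np.stack([px,sy,pz],1)[m]*1e3;A=A[np.lexsort((A[:,2],np.round(A[:,1]/10)))]
    print(n,len(A));
    for i in range(-11,12):
        B=A[(np.round(A[:,1]/10)==i)]
        if len(B): print(i*10,"x",B[:,0].min().round(),B[:,0].max().round(),"z",B[:,2].min().round(),B[:,2].max().round(), np.round(B[::max(1,len(B)//5),[0,2]]).tolist())
```

```text
top 1315
-80 x -38.0 5.0 z 133.0 178.0 [[-36.0, 133.0], [-38.0, 141.0], [-25.0, 143.0], [-30.0, 143.0], [-36.0, 145.0], [-29.0, 146.0], [5.0, 178.0]]
-70 x -39.0 5.0 z 132.0 201.0 [[-38.0, 132.0], [-39.0, 143.0], [-27.0, 145.0], [-38.0, 148.0], [-34.0, 157.0], [4.0, 201.0]]
-60 x -40.0 5.0 z 133.0 199.0 [[-37.0, 133.0], [-37.0, 144.0], [-38.0, 160.0], [3.0, 167.0], [-31.0, 175.0]]
-50 x -39.0 5.0 z 165.0 206.0 [[-36.0, 165.0], [-39.0, 182.0], [-35.0, 187.0], [-32.0, 192.0], [-31.0, 198.0]]
-40 x -39.0 5.0 z 161.0 227.0 [[-1.0, 161.0], [5.0, 193.0], [3.0, 202.0], [-36.0, 209.0], [-36.0, 218.0]]
-30 x -39.0 5.0 z 134.0 249.0 [[1.0, 134.0], [5.0, 197.0], [-34.0, 222.0], [-34.0, 231.0], [-37.0, 236.0], [-34.0, 248.0]]
-20 x -39.0 5.0 z 126.0 271.0 [[0.0, 126.0], [1.0, 141.0], [-36.0, 244.0], [-33.0, 252.0], [-29.0, 260.0], [-31.0, 268.0]]
-10 x -38.0 5.0 z 114.0 272.0 [[-31.0, 114.0], [-20.0, 119.0], [-24.0, 121.0], [-1.0, 133.0], [-37.0, 266.0], [-33.0, 272.0]]
0 x -33.0 5.0 z 112.0 199.0 [[-25.0, 112.0], [-31.0, 114.0], [-31.0, 118.0], [-0.0, 131.0], [1.0, 133.0], [3.0, 198.0]]
10 x -3
[... 2503 characters left out ...]
 [-25.0, 114.0], [-24.0, 114.0]]
60 x -35.0 -2.0 z 127.0 136.0 [[-19.0, 127.0], [-16.0, 130.0], [-20.0, 131.0], [-19.0, 132.0], [-22.0, 133.0]]
70 x -34.0 4.0 z 125.0 157.0 [[-22.0, 125.0], [-17.0, 129.0], [-7.0, 131.0], [-14.0, 133.0], [-26.0, 134.0]]
80 x -36.0 5.0 z 144.0 156.0 [[-25.0, 144.0], [-25.0, 149.0], [-26.0, 151.0], [3.0, 152.0], [4.0, 154.0], [-25.0, 155.0]]
90 x -38.0 5.0 z 132.0 161.0 [[2.0, 132.0], [-28.0, 155.0], [-37.0, 156.0], [4.0, 158.0], [-9.0, 158.0]]
100 x -37.0 3.0 z 132.0 159.0 [[-19.0, 132.0], [-16.0, 138.0], [2.0, 144.0], [-19.0, 150.0], [-2.0, 155.0], [-26.0, 159.0]]
110 x -68.0 -61.0 z 110.0 112.0 [[-61.0, 110.0], [-67.0, 110.0], [-63.0, 111.0], [-68.0, 112.0]]
```

View pics/a_wrist.png

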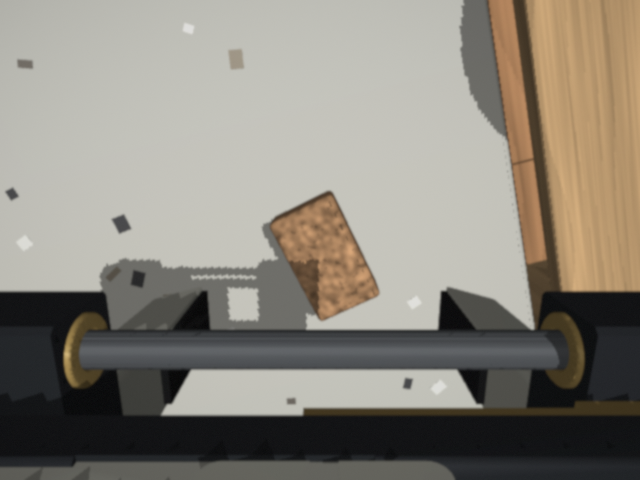

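```bash
cat > plan.py <<'E'
from h import *
X=np.load("pose.npy");TH=X[2]
RS=np.array([[np.cos(TH),-np.sin(TH),0],[np.sin(TH),np.cos(TH),0],[0,0,1.]])
def W(s): s=np.asarray(s,float); return RS@s+[X[0],X[1],0]
T0=.35
def rot_x(phi,sg=1):  # jaws along stand x (tilted), tool points (sin phi,0,-cos phi)
    x=np.array([np.sin(phi),0,-np.cos(phi)]);z=sg*np.array([np.cos(phi),0,np.sin(phi)]);return RS@np.stack([x,np.cross(z,x),z],1)
def rot_y(phi,sg=1):
    x=np.array([np.sin(phi),0,-np.cos(phi)]);z=np.array([0,sg*1.,0]);return RS@np.stack([x,np.cross(z,x),z],1)
TIP=.017
def keeper_tcp(k,rho=.110,rho_off=0.):
    s,c=np.sin(k),np.cos(k); r=.0064+rho_off
    y=-.07+rho*c-r*s; z=.14+rho*s+r*c
    p=F2S(T0,(-.033,y,z)); return W(p+[0,-.0095,TIP])
PHI=.25
def leg_tcp(q,gap=0.,t=T0):
    a=.262-q; n=np.array([-np.sin(a),np.cos(a)]);u=np.array([np.cos(a),np.sin(a)])
    off=np.interp(a,[-.35,0,.262],[.009,-.007,-.009])
    c=np.array([.03,.08])+.072*u+.0035*n
    c=c+[off,0]+n*(.019*abs(n[0])-off*n[0]+gap)
    e=F2S(t,(-.062,c[0],c[1]))          # lower (-x) bottom edge
    ax=np.array([np.sin(PHI),0,-np.cos(PHI)]);ex=np.array([np.cos(PHI),0,np.sin(PHI)])
    return W(e+.0095*ex-TIP*ax)
def bar_tcp(t,phi):
    ax=np.array([np.sin(phi),0,-np.cos(phi)]);return W(F2S(t,(.015,0,.195))+.002*ax)
E
python3 - <<'E'
from plan import *
from cell import r
def t(n,p,R):
    q=r.inverse_kinematics(p,R);print(n,np.round(p,3),None if q is None else np.round(q,2))
for sg in (1,-1):
    t("way",[.42,.35,.42],rot_x(0,sg))
    t("k0",keeper_tcp(1.3)+[0,0,.12],rot_x(0,sg))
    for k in (1.14,.5,0): t("k",keeper_tcp(k),rot_x(0,sg))
    for q in (0,.6,1.2): t("leg",leg_tcp(q),rot_y(PHI,sg))
    for a,b in ((.35,0),(0,.35),(0,0)): t("bar",bar_tcp(a,b),rot_x(b,sg))
E
```

```text
way [0.42 0.35 0.42] [-0.64  0.17 -0.12  1.57  0.02  1.4  -0.94]
k0 [0.587 0.052 0.411] [-0.24  0.25  0.13  1.49 -0.03  1.4  -0.28]
k [0.588 0.069 0.286] [-0.26  0.33  0.13  1.67 -0.04  1.15 -0.3 ]
k [0.583 0.124 0.245] [-0.31  0.37  0.07  1.71 -0.03  1.07 -0.41]
k [0.568 0.144 0.196] [-0.34  0.4   0.06  1.78 -0.03  0.96 -0.45]
leg [0.542 0.208 0.168] [-0.32  0.34 -0.22  1.98  0.38  0.67  0.59]
leg [0.532 0.23  0.129] [-0.37  0.4  -0.22  2.01  0.46  0.6   0.47]
leg [0.517 0.214 0.097] [-0.38  0.43 -0.19  2.07  0.51  0.52  0.42]
bar [0.624 0.103 0.206] [-0.28  0.47  0.09  1.65 -0.05  1.02 -0.34]
bar [0.559 0.114 0.223] [-0.42  0.19  0.08  2.06  0.28  0.61 -0.73]
bar [0.559 0.114 0.223] [-0.32  0.35  0.08  1.79 -0.03  1.   -0.4 ]
way [0.42 0.35 0.42] [-0.23  0.21 -0.61  1.56  0.12  1.41  2.12]
k0 [0.587 0.052 0.411] [ 0.73  0.53 -1.3   1.46  0.51  1.53  2.42]
k [0.588 0.069 0.286] [ 0.71  0.67 -1.3   1.64  0.66  1.35  2.27]
k [0.583 0.124 0.245] [ 0.09  0.41 -0.45  1.69  0.19  1.09  2.55]
k [0.568 0.144 0.196] [ 0.09  0.45 -0.5   1.76  0.25  0.99  2.46]
leg [0.542 0.208 0.168] [-0.71  0.34  0.24  2.    0.13  0.62 -2.33]
leg [0.532 0.23  0.129] [-0.78  0.4   0.27  2.02  0.11  0.54 -2.37]
leg [0.517 0.214 0.097] [-0.77  0.43  0.28  2.08  0.11  0.45 -2.37]
bar [0.624 0.103 0.206] [ 0.13  0.51 -0.46  1.63  0.25  1.06  2.56]
bar [0.559 0.114 0.223] [-0.04  0.21 -0.36  2.05  0.43  0.64  2.28]
bar [0.559 0.114 0.223] [ 0.1   0.38 -0.44  1.78  0.19  1.03  2.56]
```

Run:
```python
from plan import *
from cell import r,move_gripper,cams
R=rot_x(0)
r.move_to([.42,.35,.42],R)
move_gripper(0.0,20)
p=keeper_tcp(1.14,rho_off=.018)
r.move_to(p+[0,0,.09],R)
r.move_linear(p,velocity=.15)
print("clock",r.get_obs()["clock"],np.round(p-r.get_obs()["ee_pos"],4),r.get_obs()["width"])
b=r.get_obs()["ft_force"];print(b)
for n in ("scene","wrist","top"):
    f=cams.grab_frame(n);np.savez(f"pics/c_{n}.npz",**f)
    a=f["color"][:,:,::-1]
    if n=="scene":a=cv2.resize(a[130:350,240:460],None,fx=2.7,fy=2.7)
    if n=="top":a=cv2.resize(a[150:340,200:390],None,fx=3,fy=3)
    cv2.imwrite(f"pics/c_{n}.png",np.clip(a.astype(float)*1.5,0,255).astype(np.uint8))
```

```text
clock 5.175 [-0.0005 -0.0006 -0.0009] 0.0001498659071680345
[ 0.34683411 -1.28220733  1.52336717]
```

View pics/c_scene.png

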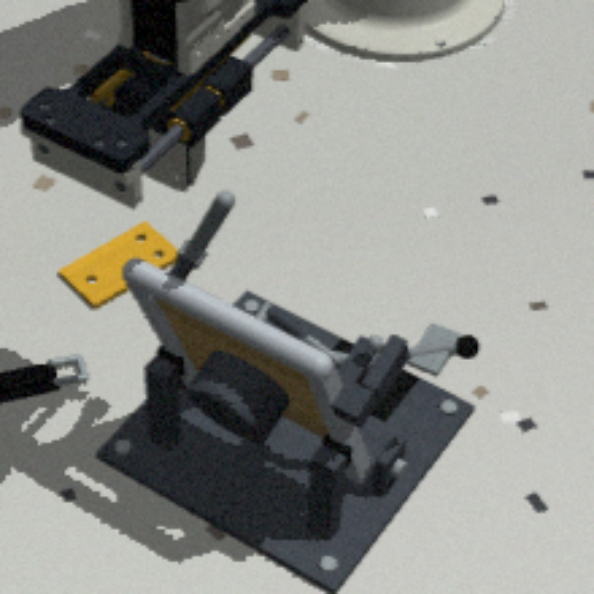

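View pics/c_wrist.png

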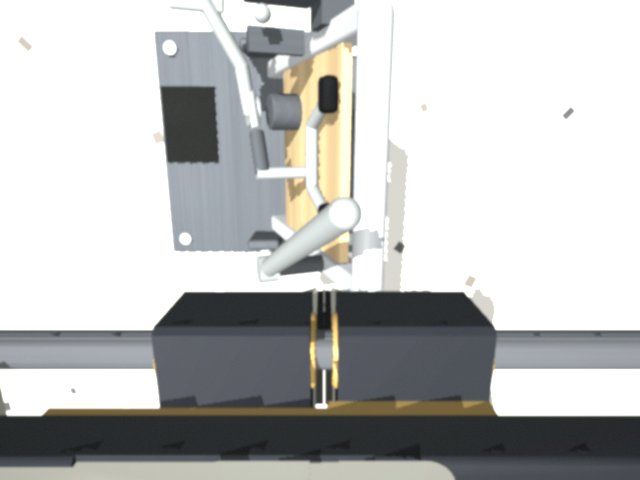

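Run:
```python
from plan import *
from cell import r
g=load("pics/c_scene.npz");o=r.get_obs()
tip=o["ee_pos"]+.017*o["tcp_rot"][:,0]
print(tip, (pix(g,tip)-[240,130])*2.7, (pix(g,keeper_tcp(1.14))-[240,130])*2.7,o["clock"])
tw=load("pics/c_wrist.npz");print(pix(tw,tip))
```

```text
[0.5889426  0.05279909 0.27773506] [175.34733878 179.92434434] [199.3382287  176.93284607] 5.325
[322.52644579 310.4934892 ]
```

View pics/c_top.png

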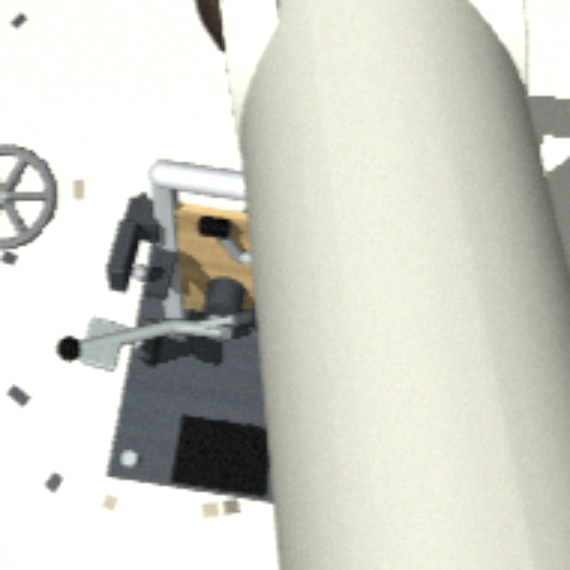

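Run:
```python
from plan import *
from cell import r,move_gripper,cams
def st(n):
    o=r.get_obs();print(n,round(float(o["clock"]),2),np.round(o["ee_pos"],4),np.round(o["ft_force"],1))
for k in (1.14,.9,.7,.5,.35,.2,.12):
    h=r.move_linear(keeper_tcp(k),velocity=.08,force_limit=10); st((k,h))
    if h: break
else:
    for k in (.05,0.,-.03):
        h=r.move_linear(keeper_tcp(k),velocity=.04,force_limit=12); st((k,h))
        if h: break
f=cams.grab_frame("scene");np.savez("pics/d_scene.npz",**f)
a=cv2.resize(f["color"][130:350,240:460,::-1],None,fx=2.7,fy=2.7)
cv2.imwrite("pics/d_scene.png",np.clip(a.astype(float)*1.5,0,255).astype(np.uint8))
```

```text
(1.14, False) 5.7 [0.5881 0.0703 0.2859] [ 0.4 -0.1 -0.4]
(0.9, False) 6.18 [0.588  0.0934 0.2741] [ 0.2 -0.3 -0.1]
(0.7, False) 6.61 [0.5859 0.1107 0.2604] [ 0.1 -0.  -0.3]
(0.5, False) 7.03 [0.5823 0.1248 0.244 ] [-1.1 -1.2  0.8]
(0.35, False) 7.39 [0.5786 0.1331 0.2302] [ 0.5 -0.   0.8]
(0.2, False) 7.75 [0.5742 0.1393 0.2155] [1.  1.2 0.1]
(0.12, False) 8.01 [0.5718 0.1415 0.2076] [ 0.4 -0.2 -0.8]
(0.05, False) 8.35 [0.5696 0.143  0.2007] [ 1.1  0.7 -0.9]
(0.0, False) 8.64 [0.5679 0.1438 0.1955] [-0.9 -0.2  0.9]
(-0.03, False) 8.89 [0.5681 0.1439 0.1946] [-1.4 -2.1 10.6]
```

View pics/d_scene.png

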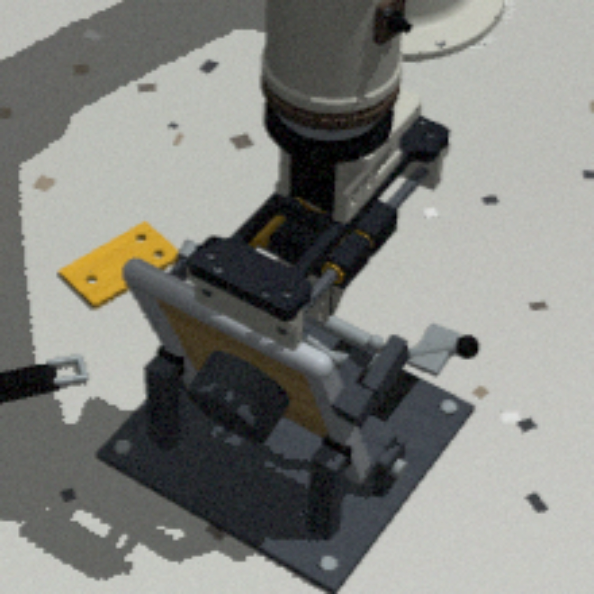

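Run:
```python
from plan import *
from cell import r,move_gripper,cams
o=r.get_obs()
r.move_linear(o["ee_pos"]+[-.01,0,.10],velocity=.2)
R=rot_y(PHI)
r.move_to(leg_tcp(0)+W([-.05,.06,0])-W([0,0,0])+[0,0,.13],R)
print(r.get_obs()["clock"])
for n in ("scene","wrist"):
    f=cams.grab_frame(n);np.savez(f"pics/e_{n}.npz",**f)
    a=f["color"][:,:,::-1]
    if n=="scene":a=cv2.resize(a[130:350,240:460],None,fx=2.7,fy=2.7)
    cv2.imwrite(f"pics/e_{n}.png",np.clip(a.astype(float)*1.5,0,255).astype(np.uint8))
```

```text
10.575
```

View pics/e_scene.png

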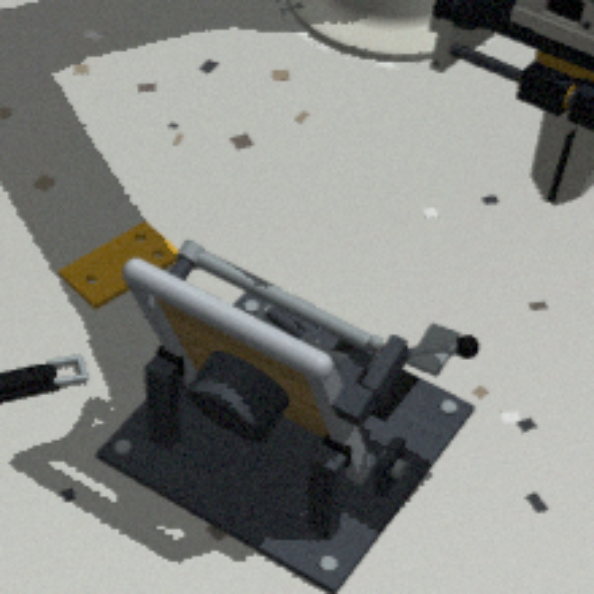

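View pics/e_wrist.png

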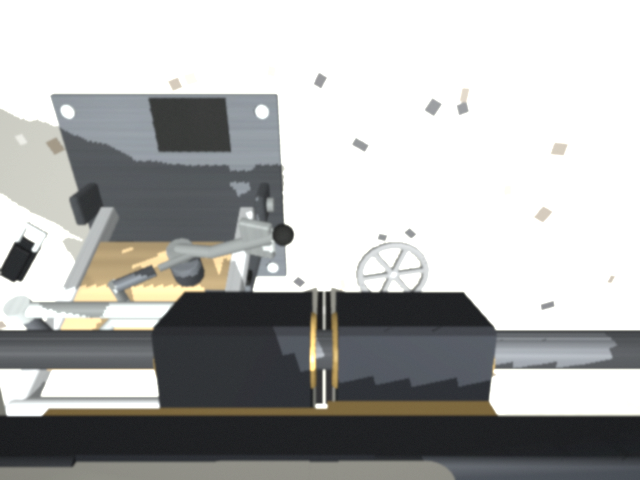

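Run:
```python
from plan import *
from cell import r,move_gripper,cams
g=load("pics/e_scene.npz")
for k in (0,.05,.1): print(k,(pix(g,S2W(X[2],X[:2],F2S(.35,(-.03,.069*0-.07+.139*np.cos(k),.14+.139*np.sin(k)))))-[240,130])*2.7)
def st(n):
    o=r.get_obs();print(n,round(float(o["clock"]),2),np.round(o["ee_pos"],4),np.round(o["ft_force"],1))
R=rot_y(PHI)
h=r.move_linear(leg_tcp(0,gap=.05),velocity=.15,rotation=R,force_limit=10);st(h)
h=r.move_linear(leg_tcp(0,gap=.012),velocity=.15,force_limit=10);st(h)
for q in (0,.15,.3,.45,.6,.75,.9,1.0,1.1,1.2,1.3):
    h=r.move_linear(leg_tcp(q),velocity=.08,force_limit=10); st((q,h))
    if h: break
f=cams.grab_frame("scene");np.savez("pics/f_scene.npz",**f)
a=cv2.resize(f["color"][130:350,240:460,::-1],None,fx=2.7,fy=2.7)
cv2.imwrite("pics/f_scene.png",np.clip(a.astype(float)*1.5,0,255).astype(np.uint8))
```

```text
0 [366.18884795 341.10306207]
0.05 [364.66748627 336.70948534]
0.1 [362.67139541 332.04680111]
False 11.69 [0.5565 0.1932 0.2143] [-0.1  0.8  0.1]
False 12.09 [0.5454 0.2048 0.1793] [0.4 0.3 0.5]
(0, False) 12.39 [0.5422 0.2077 0.1681] [-0.1 -0.6  0.5]
(0.15, False) 12.7 [0.5393 0.2126 0.1572] [ 0.7 -1.3  1.8]
(0.3, False) 13.0 [0.5357 0.2171 0.1464] [ 0.1 -0.9  1.4]
(0.45, False) 13.28 [0.5339 0.2247 0.1385] [0.5 0.2 1. ]
(0.6, False) 13.57 [0.5312 0.2299 0.1286] [-0.9  0.4  0.8]
(0.75, False) 13.84 [0.5276 0.2274 0.1198] [-0.8 -1.   0.7]
(0.9, False) 14.11 [0.524  0.2239 0.1116] [-0.1  0.1 -0.3]
(1.0, False) 14.36 [0.5216 0.2212 0.1065] [-0.1  0.5  0.9]
(1.1, False) 14.61 [0.5191 0.2176 0.1014] [-0.1 -0.3  0. ]
(1.2, False) 14.86 [0.5167 0.2135 0.0967] [-0.1  0.1 -0.2]
(1.3, False) 15.11 [0.5143 0.2089 0.0923] [ 1.  -0.1  0.3]
```

View pics/f_scene.png

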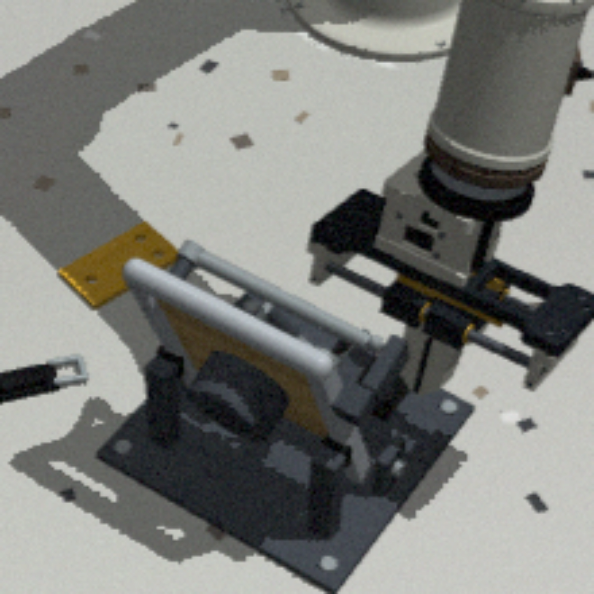

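Run:
```python
from plan import *
from cell import r,move_gripper,cams
def st(n):
    o=r.get_obs();print(n,round(float(o["clock"]),2),np.round(o["ee_pos"],4),np.round(o["ft_force"],1))
o=r.get_obs()["ee_pos"]
d=lambda s:W(s)-W([0,0,0])
st(r.move_linear(o+d([-.02,.04,0.01]),velocity=.15,force_limit=12))
st(r.move_linear(o+d([-.06,.05,.17]),velocity=.2,force_limit=12))
for n in ("scene","wrist","top"):
    f=cams.grab_frame(n);np.savez(f"pics/g_{n}.npz",**f)
    a=f["color"][:,:,::-1]
    if n=="scene":a=cv2.resize(a[130:350,240:460],None,fx=2.7,fy=2.7)
    if n=="top":a=cv2.resize(a[150:340,200:390],None,fx=3,fy=3)
    cv2.imwrite(f"pics/g_{n}.png",np.clip(a.astype(float)*1.5,0,255).astype(np.uint8))
f=load("pics/g_wrist.npz");q=1.92
w=W(F2S(.35,(-.07,.03+.092*np.cos(.262-q),.08+.092*np.sin(.262-q))));print(w,pix(f,w),pix(load("pics/g_top.npz"),w))
```

```text
False 15.61 [0.5018 0.2524 0.1027] [ 0.7 -0.5  0.5]
False 16.58 [0.464  0.2679 0.2614] [ 0.3 -0.6  0.3]
[0.47909644 0.15091786 0.04305876] [192.94691907 193.42146805] [273.19134525 298.40125366]
```

View pics/g_wrist.png

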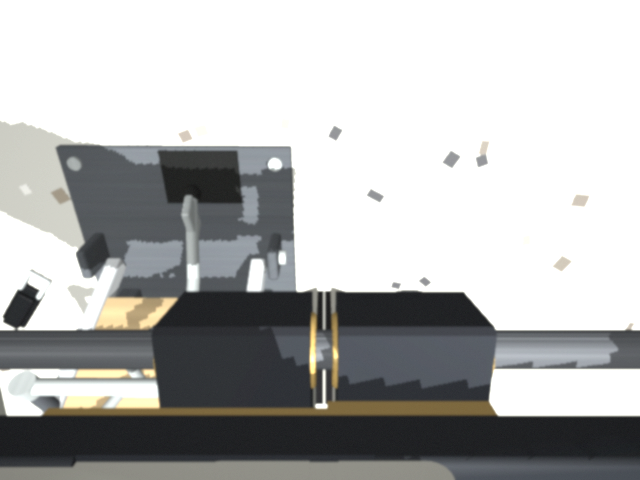

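View pics/g_scene.png

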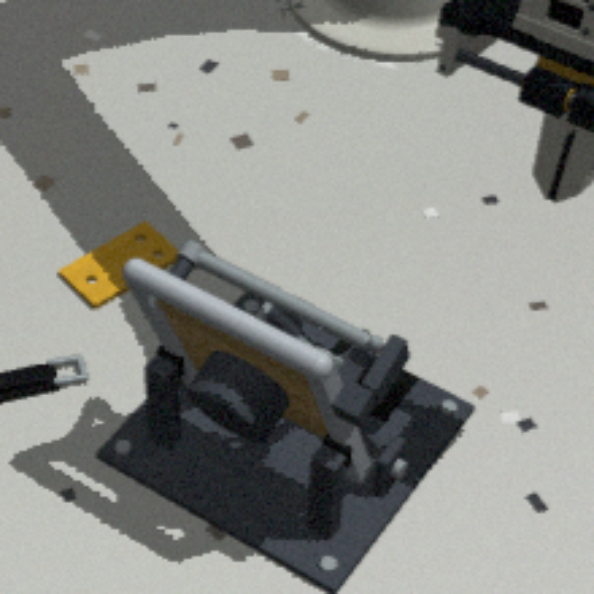

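Run:
```python
from plan import *
from cell import r,move_gripper,cams
def st(n):
    o=r.get_obs();print(n,round(float(o["clock"]),2),np.round(o["ee_pos"],4),np.round(o["ft_force"],1),o["width"])
R=rot_x(0)
b=bar_tcp(.35,0)
o=r.get_obs()["ee_pos"]
r.move_linear(o+[0,0,.08],velocity=.2)
r.move_to(b+[0,0,.13],R)
move_gripper(.06)
f=cams.grab_frame("wrist");np.savez("pics/h_wrist.npz",**f)
cv2.imwrite("pics/h_wrist.png",np.clip(f["color"][:,:,::-1].astype(float)*1.5,0,255).astype(np.uint8))
print(pix(f,W(F2S(.35,(.015,0,.204)))),pix(f,W(F2S(.35,(.015,.07,.204)))),pix(f,W(F2S(.35,(-.03,.069,.14)))),pix(f,W(F2S(.35,(-.03,-.07,.14)))))
st(0)
```

```text
[327.79512269 244.62455141] [328.07893121 129.78535857] [234.5557979  131.64592294] [244.2923618  317.22983414]
0 19.31 [0.6236 0.1028 0.336 ] [ 0.4 -0.6  0.1] 0.05978643670928862
```

View pics/h_wrist.png

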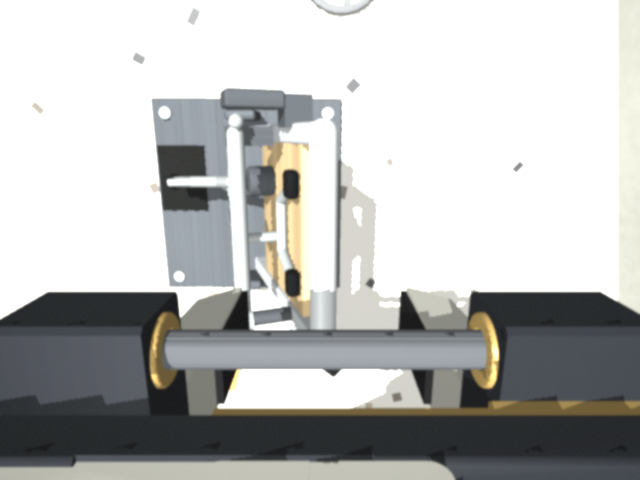

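Run:
```python
from plan import *
from cell import r,move_gripper,cams
def st(n):
    o=r.get_obs();print(n,round(float(o["clock"]),2),np.round(o["ee_pos"],4),np.round(o["ft_force"],1),np.round(o["torque"],2),round(float(o["width"]),4))
b=bar_tcp(.35,0)
h=r.move_linear(b,velocity=.12,force_limit=10);st(h)
if not h:
    move_gripper(0.0,30);r.dwell(.2);st("grip")
```

```text
False 20.54 [0.6243 0.103  0.207 ] [-0.2  1.1  0.2] [-0.21  0.04 -0.  ] 0.06
grip 21.49 [0.6232 0.1029 0.206 ] [-2.8  0.   2.4] [-0.05  0.84 -0.03] 0.0173
```

Run:
```python
from plan import *
from cell import r,move_gripper,cams
def st(n):
    o=r.get_obs();print(n,round(float(o["clock"]),2),np.round(o["ee_pos"],4),np.round(RS.T@o["ft_force"],1),np.round(RS.T@o["torque"],2),round(float(o["width"]),4))
for t in (.28,.21,.14,.08,.04):
    h=r.move_linear(bar_tcp(t,.35-t),velocity=.05,rotation=rot_x(.35-t),force_limit=15);st((t,h))
    if h:break
for n in ("scene",):
    f=cams.grab_frame(n);np.savez(f"pics/i_{n}.npz",**f)
    a=cv2.resize(f["color"][130:350,240:460,::-1],None,fx=2.7,fy=2.7)
    cv2.imwrite(f"pics/i_{n}.png",np.clip(a.astype(float)*1.5,0,255).astype(np.uint8))
```

```text
(0.28, False) 21.92 [0.6113 0.1051 0.2111] [ 2.1 -0.2 -3.5] [-0.02  0.04 -0.04] 0.0171
(0.21, False) 22.34 [0.5987 0.1074 0.2155] [ 0.5  0.8 -3.5] [ 0.04  0.23 -0.03] 0.017
(0.14, False) 22.77 [0.5858 0.1097 0.219 ] [ 0.7  1.9 -3.2] [0.09 0.37 0.06] 0.017
(0.08, False) 23.15 [0.5745 0.1118 0.2212] [ 0.4  0.2 -3.9] [0.21 0.54 0.01] 0.0172
(0.04, False) 23.46 [0.5671 0.1131 0.2223] [ 0.1  1.7 -3.7] [0.3  0.67 0.05] 0.0174
```

View pics/i_scene.png

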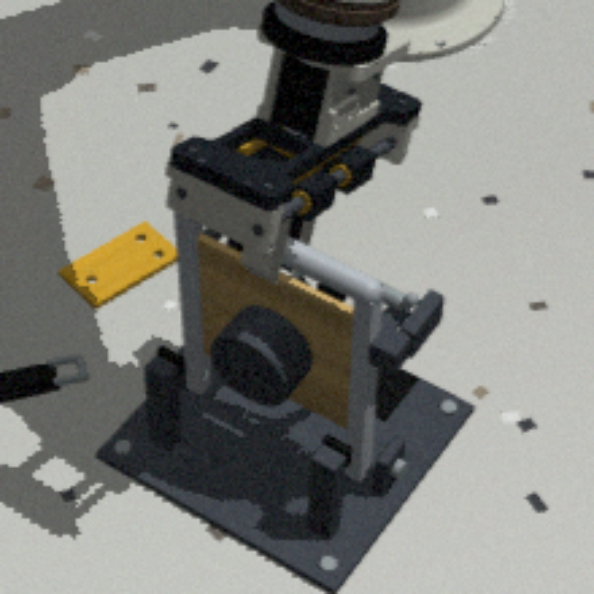

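Run:
```python
from plan import *
from cell import r,move_gripper,cams
def st(n):
    F=[]
    for _ in range(5):
        r.dwell(.03);o=r.get_obs();F.append(RS.T@o["ft_force"])
    F=np.mean(F,0);s=RS.T@(o["ee_pos"]-[X[0],X[1],0]);print(n,round(float(o["clock"]),2),np.round(s,4),np.round(F,1),np.round(RS.T@o["torque"],2),round(float(o["width"]),4));return F
base=st(0)
for t in np.arange(.03,-.0151,-.005):
    h=r.move_linear(bar_tcp(t,.35-t),velocity=.03,rotation=rot_x(.35-t),force_limit=15);F=st((round(t,3),h))
    if h or F[0]-base[0]>7:break
```

```text
0 23.68 [2.380e-02 2.000e-04 2.223e-01] [ 0.2  2.5 -3.6] [0.41 0.69 0.12] 0.0171
(np.float64(0.03), False) 24.09 [2.140e-02 2.000e-04 2.225e-01] [ 0.3  3.6 -4.1] [0.51 0.79 0.21] 0.0172
(np.float64(0.025), False) 24.51 [2.040e-02 2.000e-04 2.226e-01] [-0.   3.6 -4.4] [0.61 0.76 0.18] 0.017
(np.float64(0.02), False) 24.93 [1.950e-02 2.000e-04 2.228e-01] [-0.1  4.3 -4.5] [0.72 0.84 0.28] 0.0171
(np.float64(0.015), False) 25.34 [1.850e-02 2.000e-04 2.229e-01] [ 0.2  4.8 -5.3] [0.85 0.86 0.29] 0.0168
(np.float64(0.01), False) 25.76 [1.76e-02 1.00e-04 2.23e-01] [ 0.2  5.1 -5.6] [0.88 0.85 0.32] 0.0173
(np.float64(0.005), False) 26.18 [1.66e-02 2.00e-04 2.23e-01] [ 0.3  4.7 -5.6] [0.95 0.87 0.37] 0.0168
(np.float64(-0.0), False) 26.59 [1.570e-02 2.000e-04 2.231e-01] [-0.2  5.2 -5.3] [0.83 0.88 0.39] 0.017
(np.float64(-0.005), False) 27.01 [1.480e-02 2.000e-04 2.232e-01] [ 0.3  5.3 -5.8] [0.97 0.88 0.41] 0.0169
(np.float64(-0.01), False) 27.43 [1.390e-02 1.000e-04 2.232e-01] [ 1.2  5.4 -6.7] [0.92 0.75 0.39] 0.0169
(np.float64(-0.015), False) 27.84 [1.320e-02 2.000e-04 2.233e-01] [ 2.6  5.9 -8.2] [0.97 0.54 0.38] 0.0169
```

Run:
```python
from plan import *
from cell import r,move_gripper,cams
def st(n):
    F=[]
    for _ in range(5):
        r.dwell(.03);o=r.get_obs();F.append(RS.T@o["ft_force"])
    F=np.mean(F,0);s=RS.T@(o["ee_pos"]-[X[0],X[1],0]);print(n,round(float(o["clock"]),2),np.round(s,4),np.round(F,1),np.round(RS.T@o["torque"],2),round(float(o["width"]),4));return F
for t in np.arange(-.018,-.031,-.003):
    h=r.move_linear(bar_tcp(t,.35-t),velocity=.03,rotation=rot_x(.35-t),force_limit=15);F=st((round(t,3),h))
    if h or F[0]>6:break
for n in ("scene","wrist","top"):
    f=cams.grab_frame(n);np.savez(f"pics/j_{n}.npz",**f)
    a=f["color"][:,:,::-1]
    if n=="scene":a=cv2.resize(a[130:350,240:460],None,fx=2.7,fy=2.7)
    if n=="top":a=cv2.resize(a[190:340,220:370],None,fx=3.8,fy=3.8)
    cv2.imwrite(f"pics/j_{n}.png",np.clip(a.astype(float)*1.5,0,255).astype(np.uint8))
```

```text
(np.float64(-0.018), False) 28.26 [1.280e-02 2.000e-04 2.234e-01] [ 3.9  5.6 -9. ] [0.96 0.52 0.44] 0.0171
(np.float64(-0.021), False) 28.68 [1.250e-02 2.000e-04 2.234e-01] [  5.2   5.8 -10.5] [1.06 0.35 0.4 ] 0.0168
(np.float64(-0.024), False) 29.09 [1.210e-02 1.000e-04 2.234e-01] [  6.3   5.9 -11.6] [1.09 0.26 0.43] 0.017
```

View pics/j_scene.png

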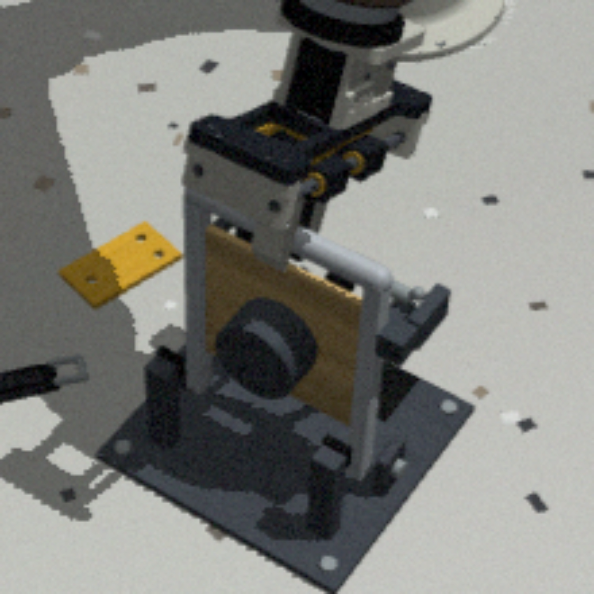

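View pics/j_wrist.png

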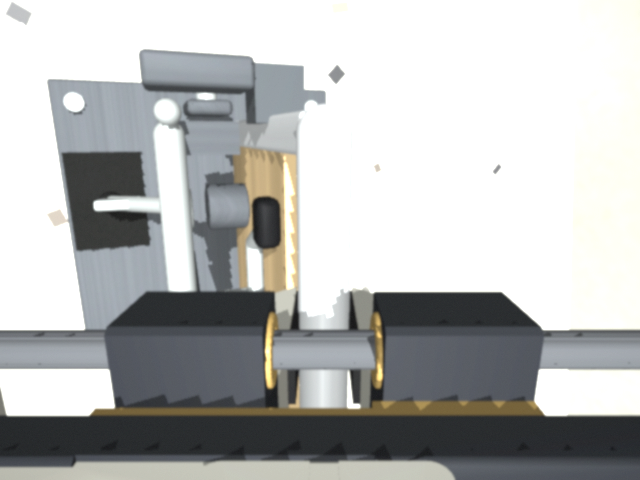

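View pics/j_top.png

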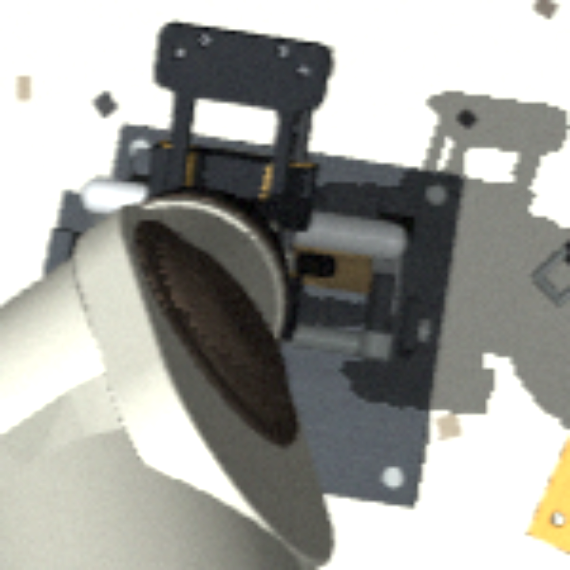

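Run:
```python
from plan import *
from cell import r,move_gripper,cams
def st(n):
    F=[]
    for _ in range(8):
        r.dwell(.03);o=r.get_obs();F.append(RS.T@o["ft_force"])
    F=np.mean(F,0);s=RS.T@(o["ee_pos"]-[X[0],X[1],0]);print(n,round(float(o["clock"]),2),np.round(s,4),np.round(F,1),np.round(RS.T@o["torque"],2),round(float(o["width"]),4));return F
for t in (-.021,-.018,-.016):
    h=r.move_linear(bar_tcp(t,.35-t),velocity=.03,rotation=rot_x(.35-t),force_limit=15);F=st((t,h))
    if F[0]<3.6: break
r.dwell(1.0);st("hold")
f=cams.grab_frame("wrist");np.savez("pics/k_wrist.npz",**f)
f2=cams.grab_frame("scene")
P=cloud(f)
# depth check: pad/leg region
for q in (("foot",(-.07,.03+.092*np.cos(.262-1.92),.08+.092*np.sin(.262-1.92))),("kend",(-.03,.069,.14)),("bar",(.015,.05,.204))):
    w=W(F2S(0,q[1]));print(q[0],np.round(w,3),np.round(pix(f,w),1),np.round((pix(f2,w)-[240,130])*2.7))
```

```text
(-0.021, False) 29.76 [1.250e-02 2.000e-04 2.234e-01] [  5.3   5.9 -10.5] [1.1  0.31 0.4 ] 0.0169
(-0.018, False) 30.27 [1.290e-02 1.000e-04 2.233e-01] [ 3.9  5.9 -9.4] [1.01 0.49 0.42] 0.0171
(-0.016, False) 30.79 [1.310e-02 2.000e-04 2.233e-01] [ 3.1  5.9 -8.7] [1.02 0.55 0.37] 0.0173
hold 32.06 [1.310e-02 2.000e-04 2.233e-01] [ 3.5  5.9 -8.5] [0.99 0.56 0.39] 0.0172
foot [0.479 0.151 0.018] [111.1 200.2] [362. 373.]
kend [0.526 0.19  0.17 ] [172.5 131.8] [405. 296.]
bar [0.567 0.164 0.234] [339.5 195.1] [350. 259.]
```

Run:
```python
from cell import r
r.sign_off();o=r.get_obs();print(o["clock"],o["width"],o["ft_force"])
```

```text
the job is handed in; nothing more can be done
the job is handed in; nothing more can be done
```

I did all three steps in order and handed the job in at about 32 s, with the gripper still holding the bar and the frame upright.

- **Keeper:** I pressed it down until it met the ledge with about 10 N. In the later pictures it lies level, with its end by the detent block.
- **Leg:** I pressed the pad down past its dead centre and it snapped away from the finger. The wrist picture showed the foot within about 2 px of where it should be at the stop.
- **Frame:** The bar is gripped at 30 N, with a finger opening of 17 mm. Foot contact showed as a rising push on the arm. I backed off from 6 N to a steady 3 N or so, which was unchanged after a 1 s hold.
- **Loose parts:** The arm did not come near them. The last scene picture shows the brass plate and buckle where they were; the basket is outside that crop and I did not recheck it there.

**Checks that were off or open:**
- **Tilt reading:** My stand-pose estimate puts contact at about -0.01 rad and the final hold at about -0.013 rad, instead of 0. I put this down to a 1–2 mm position error and judged contact by force, so I could not confirm upright to within 0.01 rad.
- **Wrist camera:** It showed the keeper end and the bar end about 8–10 mm off along y. The scene camera agreed with the model to a few mm.
- **Side force:** The wrist also showed a side force of about 6 N while holding.

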